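# Lay the instrument case back on its feet and slide it to the socket rail

## Task

The small aluminium instrument case has been left standing on its front panel. Push it over with the fingers so that it drops onto its four rubber feet, then push it along the bench, without gripping or lifting it, until its back sits flat against the steel rail in front of the socket strip. Leave everything else on the bench where it is.

Things in the scene. Friction and masses are not known exactly. Their poses are not given: they have to be found in the camera images.
- case: plain aluminium instrument case, 0.4 to 0.8 kg, 50 x 100 mm in plan and 110 mm tall as it stands at the start, on its black front panel, flat back up. Origin: middle of the front panel's outer face (underside at the start). z: from front panel to back (up at the start); x: out of the 100 x 110 mm side that carries the feet (straight down when it lies right); y: along its 100 mm width.
- case_feet (a point): middle of the case's feet side, 25 mm along x from the case's middle; same axes as the case. Four rubber feet, 16 mm across, stand 5 mm proud of it, 36 mm either side of the middle in y, 20 and 90 mm from the front panel. At the start this side looks roughly to the rail. On its feet the case is 55 mm high.
- case_center (a point): the middle of the case, 55 mm from the front panel; same axes as the case. The case weighs evenly: a push of a few N high on the slotted lid side (25 mm from here, opposite the feet) tips it without much sliding, and past about 25 degrees it falls over onto its feet by itself.
- case_back (a point): the middle of the case's back (dark plate with flush sockets), 110 mm from the front panel; same axes as the case. Once the case lies on its feet its back looks roughly to the rail and its front panel away from it.
- rail_face (a point): the middle of the steel rail's long face that looks to the case, 22.5 mm above the bench. The rail is a fixed bar 360 mm long (along this frame's y), 45 mm high and 40 mm deep, with a white socket strip 60 mm high behind it. This frame's x axis is level and points square into the rail, away from the open bench; z is up.
- spool: bystander: solder spool lying flat, 56 mm across, 38 mm high, beside the case; origin under its centre
- heatsink: bystander: finned aluminium heat sink 40 x 50 mm, 30 mm high, beside the case; origin under its centre
- driver: bystander: screwdriver lying on the near right part of the bench
- meter: bystander: yellow multimeter lying flat, 170 x 85 mm, 46 mm high; origin under its centre
- cup: bystander: dark steel cup, 76 mm across, 95 mm high; origin under its centre
- board: bystander: white breadboard lying flat near the robot, 55 x 85 mm, 15 mm high; origin under its centre
- tray: bystander: open blue parts tray 100 x 140 mm, 40 mm high; origin under its centre
Not all that is in view belongs to the job. What is shaped like the case but pink is not meant.

How it is judged:
By the outcome, as a careful person would: the job done as asked, in the order asked, and still so for the second after the job is handed in, with the robot touching nothing.
It also fails if it takes over 61 s, if anything falls off the work surface, if the arm or the gripper's body presses on something with over 40 N, if the wrist force passes 120 N, or if a joint passes its speed limit or range.

## Robot

A 6-joint arm with a two-finger parallel gripper is mounted at the origin on the work surface. World frame = base frame: x ahead of the robot, y to its left, z up, the work surface at z = 0. Lengths are in m, angles in rad, forces in N, time in s.
With the tool pointing down it reaches from about 0.325 to 0.9 m from the base axis. Payload 3.5 kg.
Tool frame: the origin (TCP) lies midway between the tips of the shut fingers; the grasp point (between the pads) lies 19 mm behind it (manip.grip_depth is the z of the grasp point in the tool frame, in m); z points along the fingers, y is the line along which they close (so a half turn about z gives the same grasp; the last joint's range is limited). The gripper opens to 85 mm and grips with 20 to 120 N. Pads are 22 mm wide; open, the fingers measure 114 mm over their backs; the gripper's body (76 mm by 85 mm) begins 54 mm behind the grasp point. The pads swing forward as they close: fully open they stand 13 mm farther back than shut.
Start: joints at [1.142, 0.276, -0.026, 1.268, 0, 1.467], TCP at [0.2, 0.592, 0.231] pointing down, gripper open.
Joint ranges: [-3.12, 3.12], [-0.85, 1.88], [-1.08, 1.24], [-1.95, 2.15], [-1.57, 1.53], [-3.14, 3.14]. Speed limits (rad/s): [2.57, 2.57, 3.14, 3.14, 3.14, 3.14].

## Interface

Orientations are given as a 3x3 rotation matrix whose columns are the frame's x, y, z axes.
In Python, from workcell import manip gives the robot as it stands.
- The arm moves only by the tool play_rows, never from a script. Its argument "targets" is a list of rows, each a list of 2 entries, a list of its own where there are three numbers: the shift along the tool's x, y, z in cm, then the turn, a rotation vector about the tool's x, y, z in degrees. A call has exactly 10 rows; each row shifts and turns the commanded pose from where the row before left it, along the tool's axes as they then stand; what a row does not reach is not made up. A row lasts 1/12 s, in which the tool goes at most 41.7 mm and 7.16 degrees, less where a joint would pass 70% of its speed; a pose out of reach is approached as far as the arm can. A call is refused whole if a number of a shift passes 4.17 or a number of a turn 7.16, either way. A call with a gripper value outside its range is refused whole. "claw" is the gripper command: -1 is fully open, 1 is shut, values between are in proportion, set as the call begins (left out, the last holds). The fingers move at their own pace and stop on an object; "squeeze" is the grip in N (left out, the last holds). Time passes only in rows, so rows that do not move let the fingers close, or fill a call up. It gives the time, the measured TCP pose, the force, the opening and the grip force at its end, in the units of the state.
- manip.state(): the state, without advancing time (a new reading comes with each control period).
- manip.grab_frame(name): name is "scene" or "top" or "wrist"; returns a dict with "image" (480x640x3 uint8, red, green, blue), "z_map" (480x640 float32, m along the optical axis (not along the pixel's ray), 0 where there is no reading), "K" (3x3 intrinsics, pixels), "cam_to_world" (4x4, takes a point from camera to world coordinates); the wrist camera has in their place "tool_from_camera" (4x4, takes a point from camera to tool coordinates, whose origin is the TCP and whose axes are the flange's). Camera axes: x right, y down, z forward; pixel columns grow to the right and rows downward; lengths in m; the calibration is good to about 2 mm. A picture is of the moment at which its call begins: read the wrist's pose just before it.
- manip.hand_in(): hands the job in; it is judged then, once.
Trained networks look in the newest picture that a camera, given by its name, has taken for a name from the list of things; names that differ only in an ending like _2 or _b are one class to them, and where a whole thing is asked for, a point or a joint stands for the part that bears it (a point fixed in the world has none). Each returns a list of dicts, best first, with "p" (0 to 1); they miss things now and then, are a little off and sometimes report something else, mostly with a low value. They report only what shows in the picture. A call takes as long as a camera call. They do not tell look-alikes from the thing itself.
- manip.silhouettes(thing, camera): "pixels" (480x640 bool, what is visible of it).
- manip.spot_point(thing, camera): "at" ([x, y, z] in m, in world coordinates, good to about 4 mm: a listed point, or the origin of a listed thing).
The state is a dict: "t": time; "q": joint angles; "dq": joint speeds; "effort": joint torques, N m; "ee_pos": TCP position; "eef_rot": TCP orientation; "contact_force": force on the tool from outside, world axes, zero at the start; "torque": the same for the moment, N m; "gripper_width": finger opening in m; "finger_force": force on a finger pad.
Only numpy, scipy, OpenCV 4.12 (cv2) and the standard library are available. Lean on these libraries where they do the work, as an engineer would, in place of code of your own. Each camera call takes 0.05 s, during which the arm holds its last target. There are 200 camera calls.

## Working session

There is one attempt and no reset: what is moved stays moved. The work goes in short steps, Python scripts to look and compute and a tool call to move; the robot and the scene stay as the last step left them, time stands still between calls to the robot, and variables do not carry over. Pictures are saved under pics/ and viewed, at most 10 in all, crops included, and the job is handed in when it is done.

Besides the shell and the picture viewer there is one more tool, called after "Emit:" by a JSON object that holds its "method" and its "body". play_rows: Moves the arm, as the interface text tells. Its arguments: {"type":"object","properties":{"targets":{"type":"array"},"claw":{"type":"number"},"squeeze":{"type":"number"}},"required":["targets"]}

```bash
mkdir -p pics
cat > h.py <<'E'
import numpy as np, cv2
from workcell import manip
np.set_printoptions(precision=4,suppress=True)
def pts(f,mask):
    v,u=np.nonzero(mask&(f["z_map"]>0)); z=f["z_map"][v,u]; K=f["K"]
    c=np.stack([(u-K[0,2])*z/K[0,0],(v-K[1,2])*z/K[1,1],z],1)
    T=f["cam_to_world"]; return c@T[:3,:3].T+T[:3,3]
E
python3 - <<'E'
from h import *
ims=[]
for c in("scene","top"):
    f=manip.grab_frame(c); ims.append(f["image"])
    cv2.imwrite(f"pics/{c}0.png",f["image"][...,::-1])
    for n in "case case_feet case_center case_back rail_face spool heatsink driver meter cup board tray".split():
        print(c,n,[(round(d["p"],2),np.round(d["at"],3).tolist()) for d in manip.spot_point(n,c)][:3])
    for d in manip.silhouettes("case",c):
        m=d["pixels"]; p=pts(f,m); v,u=np.nonzero(m)
        print("sil",d["p"],u.mean(),v.mean(),m.sum(),f["image"][m].mean(0),p.min(0),p.max(0))
s=manip.state(); print(s)
E
```

```text
scene case [(0.95, [0.539, -0.15, 0.002]), (0.76, [0.568, -0.329, -0.001]), (0.69, [0.372, -0.519, 0.0])]
scene case_feet [(0.58, [0.389, -0.54, 0.057]), (0.57, [0.533, -0.13, 0.055])]
scene case_center [(0.93, [0.247, -0.439, 0.056]), (0.76, [0.375, -0.516, 0.053]), (0.74, [0.535, -0.152, 0.056])]
scene case_back [(0.98, [0.242, -0.44, 0.112]), (0.86, [0.537, -0.151, 0.112]), (0.65, [0.572, -0.331, 0.11])]
scene rail_face [(0.79, [0.553, 0.237, 0.022]), (0.18, [0.394, -0.14, -0.001])]
scene spool [(0.76, [0.396, -0.145, -0.004]), (0.3, [0.772, -0.181, 0.003])]
scene heatsink [(0.79, [0.662, -0.101, 0.002])]
scene driver [(0.88, [0.366, -0.324, 0.003])]
scene meter [(0.98, [0.77, -0.183, -0.002]), (0.6, [0.394, -0.145, -0.001])]
scene cup [(0.6, [0.771, 0.053, -0.0])]
scene board [(0.9, [0.348, 0.075, 0.0])]
scene tray [(0.91, [0.574, -0.539, 0.001])]
sil 0.93 299.07403008709423 272.47070467141725 2526 [126.8199 122.5784 118.6188] [ 0.3877 -0.1883 -0.0014] [ 0.5958 -0.0496  0.1146]
sil 0.92 220.60889748549323 304.3586073500967 2585 [149.5095  99.4429 108.8077] [ 0.3717 -0.3752 -0.001
[... 1608 characters left out ...]
25 -0.1141  0.1157]
sil 0.53 416.26146010186756 325.24787775891343 589 [216.781   84.1222  69.2139] [ 0.2672 -0.3368  0.0012] [ 0.463  -0.3112  0.0309]
{'t': 1.4, 'q': array([ 1.1416,  0.2764, -0.0264,  1.268 , -0.    ,  1.4674]), 'dq': array([-0.0006,  0.0007,  0.0012,  0.0008, -0.0003,  0.0006]), 'effort': array([  0.0001, -44.5488,  29.5555,   0.0011,  -0.0001,   0.    ]), 'ee_pos': array([0.2001, 0.5921, 0.2313]), 'eef_rot': array([[-0.9474,  0.3201, -0.    ],
       [ 0.3201,  0.9474, -0.0001],
       [-0.    , -0.0001, -1.    ]]), 'contact_force': array([-0.6439, -0.3639, -0.1228]), 'torque': array([-0.0185,  0.047 ,  0.0244]), 'finger_force': 0.0, 'gripper_width': 0.08509080362214966}
```

View pics/scene0.png

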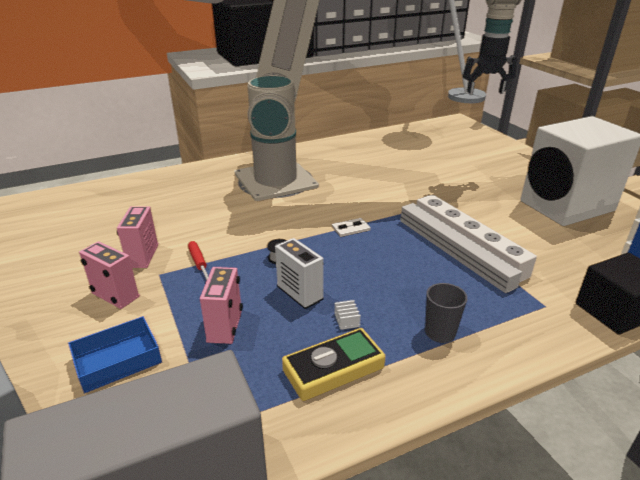

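View pics/top0.png

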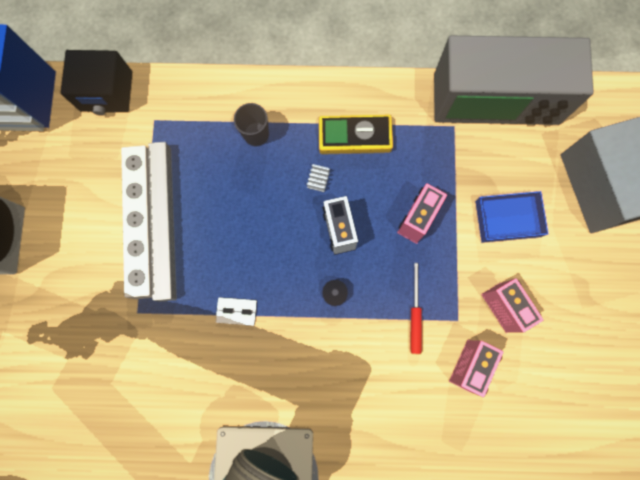

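Four case-shaped things, scene pixels: silver (299,272), pink (222,304), pink (138,236), pink (108,274). The silver one fits, being aluminium and on the mat between spool and heat sink. I'll confirm it in one crop and measure yaw of case and rail.

```bash
cat >> h.py <<'E'
def top_pts(f,lo,hi):
    P=pts(f,np.ones((480,640),bool)); return P[((P>lo)&(P<hi)).all(1)]
def rect(P):
    r=cv2.minAreaRect(P[:,:2].astype(np.float32)*1000); return r, cv2.boxPoints(r)
E
python3 - <<'E'
from h import *
f=manip.grab_frame("scene"); g=manip.grab_frame("top")
cv2.imwrite("pics/crop.png",cv2.resize(f["image"][220:330,250:380,::-1],None,fx=5,fy=5,interpolation=cv2.INTER_CUBIC))
for n,F in(("scene",f),("top",g)):
    P=top_pts(F,[.45,-.25,.095],[.63,-.07,.13]); r,b=rect(P); print(n,"case",len(P),P.mean(0),r,b.round(0).tolist())
    P=top_pts(F,[.3,.15,.04],[.8,.285,.05]); r,b=rect(P); print(n,"rail",len(P),P.mean(0),r,b.round(0).tolist())
    P=top_pts(F,[.3,.15,.012],[.8,.3,.036]); 
    if len(P)>20: r,b=rect(P);print(n,"railface",len(P),np.polyfit(P[:,0],P[:,1],1),r)
E
```

```text
scene case 929 [ 0.5483 -0.1547  0.1082] ((540.0721435546875, -152.25747680664062), (102.9551773071289, 51.8277702331543), 14.546034812927246) [[484.0, -140.0], [497.0, -190.0], [596.0, -164.0], [583.0, -114.0]]
scene rail 1768 [0.564  0.2532 0.0451] ((550.43505859375, 252.4935760498047), (360.950439453125, 49.08686065673828), 5.920417308807373) [[368.0, 258.0], [373.0, 209.0], [732.0, 247.0], [727.0, 296.0]]
scene railface 1087 [0.1314 0.1608] ((551.1011962890625, 249.66644287109375), (360.6446228027344, 44.004215240478516), 6.225266456604004)
top case 1161 [ 0.535  -0.1514  0.1096] ((536.3312377929688, -149.57571411132812), (100.96440124511719, 54.8866081237793), 14.343942642211914) [[481.0, -135.0], [494.0, -189.0], [592.0, -164.0], [578.0, -110.0]]
top rail 2942 [0.5375 0.2512 0.0447] ((546.8753662109375, 248.6938018798828), (361.0145568847656, 72.03662109375), 0.09315674006938934) [[366.0, 284.0], [366.0, 212.0], [727.0, 213.0], [727.0, 285.0]]
top railface 532 [0.0709 0.1955] ((542.9838256835938, 233.00033569335938), (87.62958526611328, 359.86090087890625), 82.49529266357422)
```

View pics/crop.png

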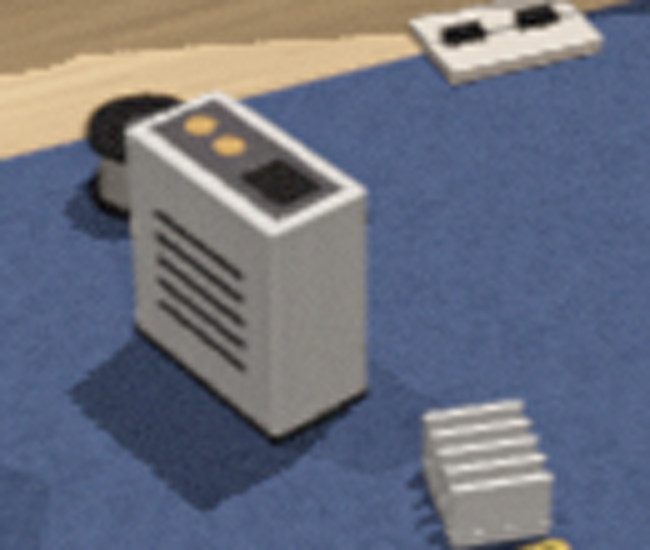

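The crop confirms it: silver case, slotted lid facing the camera, dark back with sockets up. It tips toward +y (the rail). I'll fly over at height.

Emit:
{"method": "play_rows", "body": {"targets": [[[-2.66,-2.9,0],[0,0,0]],[[-2.66,-2.9,0],[0,0,0]],[[-2.66,-2.9,0],[0,0,0]],[[-2.66,-2.9,0],[0,0,0]],[[-2.66,-2.9,0],[0,0,0]],[[-2.66,-2.9,0],[0,0,0]],[[-2.66,-2.9,0],[0,0,0]],[[-2.66,-2.9,0],[0,0,0]],[[-2.66,-2.9,0],[0,0,0]],[[-2.66,-2.9,0],[0,0,0]]], "claw": 0}}

```text
t: 2.33
ee_pos: [0.3596, 0.2306, 0.2317]
eef_rot: [[-0.948, 0.32, 0.001], [0.32, 0.948, 0.0], [-0.001, 0.001, -1.0]]
contact_force: [0.7, 0.3, 0.4]
gripper_width: 0.0429
finger_force: 0.0
```

Emit:
{"method": "play_rows", "body": {"targets": [[[-2.66,-2.9,0],[0,0,0]],[[-2.66,-2.9,0],[0,0,0]],[[-2.66,-2.9,0],[0,0,0]],[[-2.66,-2.9,0],[0,0,0]],[[-2.66,-2.9,0],[0,0,0]],[[-2.66,-2.9,0],[0,0,0]],[[-2.66,-2.9,0],[0,0,0]],[[-2.66,-2.9,0],[0,0,0]],[[-2.66,-2.9,0],[0,0,0]],[[-2.66,-2.9,0],[0,0,0]]]}}

```text
t: 3.17
ee_pos: [0.5189, -0.1298, 0.2315]
eef_rot: [[-0.947, 0.321, 0.001], [0.321, 0.947, -0.0], [-0.001, 0.0, -1.0]]
contact_force: [0.9, 0.1, 0.3]
gripper_width: 0.0427
finger_force: 0.0
```

Emit:
{"method": "play_rows", "body": {"targets": [[[-2.66,-2.9,0],[0,0,0]],[[-2.66,-2.9,0],[0,0,0]],[[0,0,0],[0,0,7.12]],[[0,0,0],[0,0,7.12]],[[0,0,0],[0,0,7.12]],[[0,0,0],[0,0,7.12]],[[0,0,0],[0,0,7.12]],[[0,0,0],[0,0,7.12]],[[0,0,0],[0,0,7.12]],[[0,0,0],[0,0,7.12]]]}}

```text
t: 4.0
ee_pos: [0.5503, -0.1997, 0.2313]
eef_rot: [[-0.242, 0.97, 0.0], [0.97, 0.242, -0.0], [-0.0, 0.0, -1.0]]
contact_force: [0.3, -0.5, 0.5]
gripper_width: 0.0427
finger_force: 0.0
```

Run:
```python
from h import *
s=manip.state(); print(s["t"],s["ee_pos"],s["eef_rot"],s["contact_force"],s["gripper_width"])
g=manip.grab_frame("scene")
P=top_pts(g,[.45,-.45,.1],[.68,-.26,.125]); print("pink",len(P),rect(P)[1].round(0).tolist())
P=top_pts(g,[.3,.15,.015],[.8,.3,.05]);xs=[];ys=[]
for x in np.arange(.39,.72,.02):
    y=P[abs(P[:,0]-x)<.01,1]
    if len(y)>5: xs.append(x);ys.append(np.percentile(y,5))
k=np.polyfit(xs,ys,1); print("rail",k,np.degrees(np.arctan(k[0])),np.std(np.polyval(k,xs)-ys),np.polyval(k,.553))
```

```text
4.0 [ 0.5503 -0.1997  0.2313] [[-0.2422  0.9702  0.    ]
 [ 0.9702  0.2422 -0.0001]
 [-0.0001  0.     -1.    ]] [ 0.3197 -0.4692  0.5181] 0.042710026347760936
pink 1006 [[514.0, -328.0], [604.0, -377.0], [629.0, -333.0], [538.0, -283.0]]
rail [0.1134 0.1677] 6.471040121061115 0.00031930102595144853 0.23039799664442356
```

Emit:
{"method": "play_rows", "body": {"targets": [[[-0.35,0,2],[0,0,0]],[[-0.35,0,3],[0,0,0]],[[0,0,3],[0,0,0]],[[0,0,3],[0,0,0]],[[0,0,2.5],[0,0,0]],[[0,0,1.1],[0,0,0]],[[0,0,0],[0,0,0]],[[0.4,0,0],[0,0,0]],[[0.4,0,0],[0,0,0]],[[0.4,0,0],[0,0,0]]]}}

```text
t: 4.88
ee_pos: [0.5506, -0.1951, 0.0875]
eef_rot: [[-0.249, 0.969, 0.004], [0.969, 0.249, -0.002], [-0.002, 0.003, -1.0]]
contact_force: [0.8, 0.2, 0.3]
gripper_width: 0.0427
finger_force: 0.0
```

Emit:
{"method": "play_rows", "body": {"targets": [[[0.6,0,0],[0,0,0]],[[0.6,0,0],[0,0,0]],[[0.7,0,0],[0,0,0]],[[0.7,0,0],[0,0,0]],[[0.7,0,0],[0,0,0]],[[0.7,0,0],[0,0,0]],[[0.7,0,0],[0,0,0]],[[0.7,0,0],[0,0,0]],[[0.7,0,0],[0,0,0]],[[0.7,0,0],[0,0,0]]]}}

```text
t: 5.72
ee_pos: [0.5315, -0.1279, 0.0849]
eef_rot: [[-0.248, 0.969, -0.001], [0.969, 0.248, 0.001], [0.001, -0.001, -1.0]]
contact_force: [-0.4, -0.2, -0.5]
gripper_width: 0.0426
finger_force: 0.0
```

Run:
```python
from h import *
f=manip.grab_frame("scene"); g=manip.grab_frame("top")
cv2.imwrite("pics/tip.png",np.vstack([f["image"][170:400,150:550,::-1],g["image"][100:330,100:500,::-1]]))
```

```text
(no output)
```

View pics/tip.png

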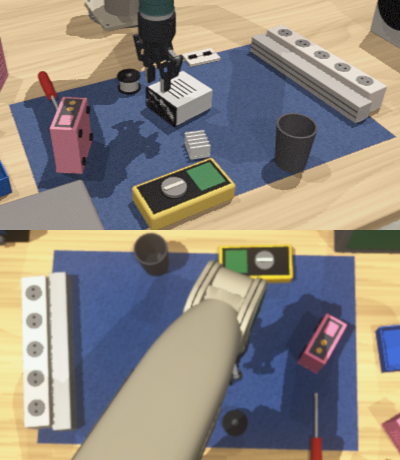

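The case lies on its feet, black front panel to the rear (crop ~(165,100)). I'll back off and measure it.

Emit:
{"method": "play_rows", "body": {"targets": [[[-1,0,0],[0,0,0]],[[-1,0,0],[0,0,0]],[[-1,0,0],[0,0,0]],[[-1,0,0],[0,0,0]],[[-1,0,0],[0,0,0]],[[-1,0,0],[0,0,0]],[[0,0,0],[0,0,0]],[[0,0,0],[0,0,0]],[[0,0,0],[0,0,0]],[[0,0,0],[0,0,0]]]}}

```text
t: 6.65
ee_pos: [0.5467, -0.1866, 0.0851]
eef_rot: [[-0.249, 0.969, -0.001], [0.969, 0.249, 0.0], [0.001, -0.0, -1.0]]
contact_force: [-1.1, 0.2, 0.1]
gripper_width: 0.0424
finger_force: 0.0
```

Run:
```python
from h import *
s=manip.state(); print(s["ee_pos"],s["eef_rot"][:,0])
f=manip.grab_frame("scene")
P=top_pts(f,[.42,-.15,.049],[.64,.06,.062]); r,b=rect(P); print(len(P),P[:,2].mean(),r,b.round(0).tolist())
for n in "case case_center case_back case_feet heatsink spool".split():
    print(n,[(round(d["p"],2),np.round(d["at"],3).tolist()) for d in manip.spot_point(n,"scene")][:4])
```

```text
[ 0.5467 -0.1866  0.0851] [-0.2485  0.9686  0.0006]
1390 0.055154241294874076 ((518.515869140625, -70.38651275634766), (103.3370590209961, 113.6474838256836), 14.562891960144043) [[454.0, -28.0], [483.0, -138.0], [583.0, -112.0], [554.0, -2.0]]
case [(0.83, [0.247, -0.436, 0.004]), (0.79, [0.37, -0.518, 0.002]), (0.78, [0.53, -0.122, 0.033]), (0.63, [0.57, -0.327, 0.002])]
case_center [(0.88, [0.57, -0.331, 0.054]), (0.61, [0.517, -0.068, 0.031]), (0.57, [0.369, -0.513, 0.057])]
case_back [(0.86, [0.372, -0.52, 0.114]), (0.83, [0.501, -0.014, 0.031]), (0.83, [0.244, -0.436, 0.114]), (0.8, [0.571, -0.333, 0.111])]
case_feet [(0.83, [0.387, -0.542, 0.057]), (0.81, [0.585, -0.307, 0.054])]
heatsink []
spool [(0.42, [0.395, -0.144, -0.002])]
```

Emit:
{"method": "play_rows", "body": {"targets": [[[0,0,2],[0,0,0]],[[0,0,2],[0,0,0]],[[0,0,1.5],[0,0,0]],[[0,0,0.8],[0,0,0]],[[0.7,0,0],[0,0,0]],[[0.8,0,0],[0,0,0]],[[0.8,0,0],[0,0,0]],[[0.8,0,0],[0,0,0]],[[0.8,0,0],[0,0,0]],[[0.5,0,0],[0,0,0]]]}}

```text
t: 7.83
ee_pos: [0.5361, -0.1432, 0.023]
eef_rot: [[-0.249, 0.968, 0.001], [0.968, 0.249, -0.0], [-0.0, 0.001, -1.0]]
contact_force: [-0.3, -0.3, -0.2]
gripper_width: 0.0427
finger_force: 0.0
```

Emit:
{"method": "play_rows", "body": {"targets": [[[0.5,0,0],[0,0,0]],[[0.5,0,0],[0,0,0]],[[0.6,0,0],[0,0,0]],[[0.6,0,0],[0,0,0]],[[0.7,0,0],[0,0,0]],[[0.7,0,0],[0,0,0.8]],[[0.8,0,0],[0,0,0.8]],[[0.8,0,0],[0,0,0.8]],[[0.8,0,0],[0,0,0.8]],[[0.8,0,0],[0,0,0.8]]]}}

```text
t: 8.67
ee_pos: [0.5205, -0.0782, 0.0227]
eef_rot: [[-0.179, 0.984, 0.001], [0.984, 0.179, -0.001], [-0.002, 0.0, -1.0]]
contact_force: [0.9, -3.2, 0.4]
gripper_width: 0.0429
finger_force: 1.8
```

Emit:
{"method": "play_rows", "body": {"targets": [[[0.8,0,0],[0,0,0.8]],[[0.8,0,0],[0,0,0.8]],[[0.8,0,0],[0,0,0.8]],[[0.8,0,0],[0,0,0.8]],[[0.8,0,0],[0,0,0.9]],[[0.8,0,0],[0,0,0]],[[0.8,0,0],[0,0,0]],[[0.8,0,0],[0,0,0]],[[0.5,0,0],[0,0,0]],[[0,0,0],[0,0,0]]]}}

```text
t: 9.5
ee_pos: [0.5108, -0.0084, 0.0223]
eef_rot: [[-0.111, 0.994, -0.0], [0.994, 0.111, 0.002], [0.002, 0.0, -1.0]]
contact_force: [1.1, -0.7, 0.7]
gripper_width: 0.0427
finger_force: 0.3
```

```bash
cat > m.py <<'E'
from h import *
s=manip.state(); print(s["ee_pos"],np.degrees(np.arctan2(-s["eef_rot"][0,0],s["eef_rot"][1,0])),s["contact_force"])
f=manip.grab_frame("scene"); cv2.imwrite("pics/m%d.png"%int(s["t"]*100),cv2.resize(f["image"][150:350,230:550,::-1],None,fx=2,fy=2))
b=f["image"][...].astype(float)
P=top_pts(f,[.38,s["ee_pos"][1]-.01,.0495],[.64,s["ee_pos"][1]+.16,.062]); 
m=np.array([-np.sin(np.radians(6.4)),np.cos(np.radians(6.4))])
P=P[P[:,:2]@m<.175]
r,b=rect(P); print(len(P),P[:,2].mean(),r,b.round(0).tolist())
print("gap of corners to rail (mm)",168.5-b@m)
P=top_pts(f,[.3,.15,.015],[.8,.3,.05]);
E
python3 m.py
```

```text
[ 0.5108 -0.0084  0.0223] 6.35065872434867 [ 1.0756 -0.6943  0.7316]
853 0.05517579014551735 ((507.1717529296875, 45.50387191772461), (102.61175537109375, 133.90316772460938), 6.165525436401367) [[449.0, 107.0], [463.0, -27.0], [565.0, -16.0], [551.0, 118.0]]
gap of corners to rail (mm) [112.6526 246.5547 246.9746 113.0725]
```

Emit:
{"method": "play_rows", "body": {"targets": [[[0.6,0,0],[0,0,0]],[[0.9,0,0],[0,0,0]],[[0.9,0,0],[0,0,0]],[[0.9,0,0],[0,0,0]],[[0.9,0,0],[0,0,0]],[[0.9,0,0],[0,0,0]],[[0.9,0,0],[0,0,0]],[[0.9,0,0],[0,0,0]],[[0.7,0,0],[0,0,0]],[[0.5,0,0],[0,0,0]]]}}

```text
t: 10.38
ee_pos: [0.5016, 0.0717, 0.0221]
eef_rot: [[-0.11, 0.994, -0.001], [0.994, 0.11, 0.0], [0.0, -0.001, -1.0]]
contact_force: [0.5, -1.9, -1.7]
gripper_width: 0.043
finger_force: 1.1
```

Emit:
{"method": "play_rows", "body": {"targets": [[[0.5,0,0],[0,0,0]],[[0.5,0,0],[0,0,0]],[[0.4,0,0],[0,0,0]],[[0.3,0,0],[0,0,0]],[[0.2,0,0],[0,0,0]],[[0.2,0,0],[0,0,0]],[[0.2,0,0],[0,0,0]],[[0,0,0],[0,0,0]],[[0,0,0],[0,0,0]],[[0,0,0],[0,0,0]]]}}

```text
t: 11.22
ee_pos: [0.4997, 0.0938, 0.0224]
eef_rot: [[-0.109, 0.994, 0.0], [0.994, 0.109, 0.001], [0.001, 0.0, -1.0]]
contact_force: [0.4, -0.6, -0.4]
gripper_width: 0.0425
finger_force: 0.1
```

```bash
python3 m.py; ls pics
```

```text
[0.4997 0.0938 0.0224] 6.277114886826515 [ 0.393  -0.6419 -0.4189]
719 0.055066084501288 ((496.705810546875, 148.09295654296875), (102.15869903564453, 134.83836364746094), 6.3132758140563965) [[439.0, 209.0], [453.0, 75.0], [555.0, 87.0], [540.0, 221.0]]
gap of corners to rail (mm) [  9.2008 144.039  144.1937   9.3554]
crop.png
m1121.png
m950.png
scene0.png
tip.png
top0.png
```

Gap about 9 mm; I'll press on slowly until the force rises.

Emit:
{"method": "play_rows", "body": {"targets": [[[0.1,0,0],[0,0,0]],[[0.1,0,0],[0,0,0]],[[0.1,0,0],[0,0,0]],[[0.1,0,0],[0,0,0]],[[0.1,0,0],[0,0,0]],[[0.1,0,0],[0,0,0]],[[0.1,0,0],[0,0,0]],[[0.1,0,0],[0,0,0]],[[0,0,0],[0,0,0]],[[0,0,0],[0,0,0]]]}}

```text
t: 12.1
ee_pos: [0.499, 0.1016, 0.0225]
eef_rot: [[-0.109, 0.994, 0.0], [0.994, 0.109, 0.0], [0.0, 0.0, -1.0]]
contact_force: [0.5, -3.5, 1.0]
gripper_width: 0.0426
finger_force: 1.4
```

Emit:
{"method": "play_rows", "body": {"targets": [[[0.05,0,0],[0,0,0]],[[0.05,0,0],[0,0,0]],[[0.05,0,0],[0,0,0]],[[0.05,0,0],[0,0,0]],[[0,0,0],[0,0,0]],[[0,0,0],[0,0,0]],[[0,0,0],[0,0,0]],[[0,0,0],[0,0,0]],[[0,0,0],[0,0,0]],[[0,0,0],[0,0,0]]]}}

```text
t: 12.93
ee_pos: [0.4988, 0.1034, 0.0224]
eef_rot: [[-0.109, 0.994, 0.0], [0.994, 0.109, 0.0], [-0.0, 0.0, -1.0]]
contact_force: [1.0, -3.9, 3.0]
gripper_width: 0.0426
finger_force: 2.0
```

Emit:
{"method": "play_rows", "body": {"targets": [[[0.05,0,0],[0,0,0]],[[0.05,0,0],[0,0,0]],[[0.05,0,0],[0,0,0]],[[0.05,0,0],[0,0,0]],[[0,0,0],[0,0,0]],[[0,0,0],[0,0,0]],[[0,0,0],[0,0,0]],[[0,0,0],[0,0,0]],[[0,0,0],[0,0,0]],[[0,0,0],[0,0,0]]]}}

```text
t: 13.77
ee_pos: [0.4985, 0.1051, 0.0224]
eef_rot: [[-0.109, 0.994, 0.0], [0.994, 0.109, -0.001], [-0.001, 0.0, -1.0]]
contact_force: [-0.0, -5.2, 2.7]
gripper_width: 0.0429
finger_force: 2.8
```

Emit:
{"method": "play_rows", "body": {"targets": [[[0.05,0,0],[0,0,0]],[[0.05,0,0],[0,0,0]],[[0.05,0,0],[0,0,0]],[[0.05,0,0],[0,0,0]],[[0.05,0,0],[0,0,0]],[[0,0,0],[0,0,0]],[[0,0,0],[0,0,0]],[[0,0,0],[0,0,0]],[[0,0,0],[0,0,0]],[[0,0,0],[0,0,0]]]}}

```text
t: 14.6
ee_pos: [0.4987, 0.1051, 0.0225]
eef_rot: [[-0.109, 0.994, 0.001], [0.994, 0.109, -0.007], [-0.007, 0.0, -1.0]]
contact_force: [0.9, -12.9, 3.5]
gripper_width: 0.0426
finger_force: 6.3
```

```bash
python3 m.py; ls -t pics|head -1
```

```text
[0.4987 0.1051 0.0225] 6.232485203294972 [  0.9118 -12.8928   3.4523]
707 0.055083820032487116 ((495.6361083984375, 160.02496337890625), (102.37335968017578, 134.1885528564453), 6.588677406311035) [[437.0, 221.0], [452.0, 88.0], [554.0, 99.0], [539.0, 233.0]]
gap of corners to rail (mm) [ -2.205  131.9828 131.6457  -2.5421]
m1460.png
```

The case has stopped and force is rising: it is against the rail. I'll press slightly more to seat it, then back away, lift and inspect.

Emit:
{"method": "play_rows", "body": {"targets": [[[0.05,0,0],[0,0,0]],[[0.05,0,0],[0,0,0]],[[0.05,0,0],[0,0,0]],[[0,0,0],[0,0,0]],[[0,0,0],[0,0,0]],[[-0.1,0,0],[0,0,0]],[[-0.1,0,0],[0,0,0]],[[-0.2,0,0],[0,0,0]],[[-0.4,0,0],[0,0,0]],[[-0.8,0,0],[0,0,0]]]}}

```text
t: 15.48
ee_pos: [0.4985, 0.0946, 0.0217]
eef_rot: [[-0.111, 0.994, -0.002], [0.994, 0.111, 0.003], [0.003, -0.002, -1.0]]
contact_force: [-0.9, 0.8, -1.1]
gripper_width: 0.0429
finger_force: 0.0
```

Emit:
{"method": "play_rows", "body": {"targets": [[[-1.5,0,0],[0,0,0]],[[-2,0,0],[0,0,0]],[[-2,0,0],[0,0,0]],[[-1,0,-2],[0,0,0]],[[0,0,-3],[0,0,0]],[[0,0,-4],[0,0,0]],[[0,0,-4],[0,0,0]],[[0,0,-4],[0,0,0]],[[0,0,-3],[0,0,0]],[[0,0,0],[0,0,0]]]}}

```text
t: 16.32
ee_pos: [0.5111, 0.029, 0.2294]
eef_rot: [[-0.11, 0.994, 0.012], [0.994, 0.11, 0.001], [-0.0, 0.012, -1.0]]
contact_force: [0.2, 0.0, 0.6]
gripper_width: 0.0429
finger_force: 0.0
```

Run:
```python
from h import *
s=manip.state(); print(s["t"],s["ee_pos"],s["contact_force"])
f=manip.grab_frame("scene"); g=manip.grab_frame("top")
a=cv2.resize(f["image"][170:310,300:550,::-1],(750,420)); cv2.imwrite("pics/end.png",a)
cv2.imwrite("pics/endtop.png",g["image"][...,::-1])
P=top_pts(f,[.38,.02,.0495],[.62,.3,.062]); m=np.array([-.1115,.9938]); P=P[P[:,:2]@m<.1685]
r,b=rect(P); print(len(P),r,b.round(0).tolist(),168.5-b@m)
for n in "case case_center case_back spool heatsink driver meter cup board tray rail_face".split():
    print(n,[(round(d["p"],2),np.round(d["at"],3).tolist()) for c in("scene","top") for d in manip.spot_point(n,c)][:4])
```

```text
16.3167 [0.5111 0.029  0.2294] [0.1948 0.0128 0.6227]
1090 ((493.6213684082031, 167.57455444335938), (104.65239715576172, 112.5299072265625), 6.0934977531433105) [[436.0, 218.0], [448.0, 106.0], [552.0, 117.0], [540.0, 229.0]] [  0.4557 112.988  113.5507   1.0184]
case [(0.83, [0.373, -0.518, 0.001]), (0.66, [0.497, 0.116, 0.032]), (0.57, [0.246, -0.437, 0.005]), (0.95, [0.498, 0.117, 0.031])]
case_center [(0.83, [0.369, -0.517, 0.055]), (0.8, [0.57, -0.332, 0.056]), (0.72, [0.489, 0.171, 0.033]), (0.9, [0.243, -0.44, 0.054])]
case_back [(0.82, [0.374, -0.523, 0.115]), (0.77, [0.574, -0.332, 0.108]), (0.67, [0.246, -0.436, 0.112]), (0.49, [0.489, 0.171, 0.03])]
spool [(0.6, [0.395, -0.144, -0.002]), (0.78, [0.395, -0.143, -0.002]), (0.64, [0.77, 0.052, 0.004])]
heatsink [(0.72, [0.662, -0.1, -0.0]), (0.94, [0.662, -0.101, -0.006]), (0.43, [0.766, -0.185, -0.002]), (0.31, [0.366, -0.325, -0.001])]
driver [(0.74, [0.367, -0.325, 0.001]), (0.48, [0.773, 0.053, 0.003]), (0.92, [0.368, -0.325, 0.001])]
meter [(0.96, [0.773, -0.182, -0.002]), (0.93, [0.766, -0.184, 0.0])]
cup [(0.89, [0.772, 0.054, 0.003]), (0.61, [0.771, 0.052, 0.003])]
board [(0.76, [0.352, 0.078, 0.005])]
tray [(0.59, [0.576, -0.54, -0.001]), (0.58, [0.352, 0.076, 0.004]), (0.67, [0.576, -0.542, -0.002]), (0.32, [0.769, 0.054, 0.005])]
rail_face [(0.8, [0.546, 0.232, 0.024])]
```

View pics/end.png

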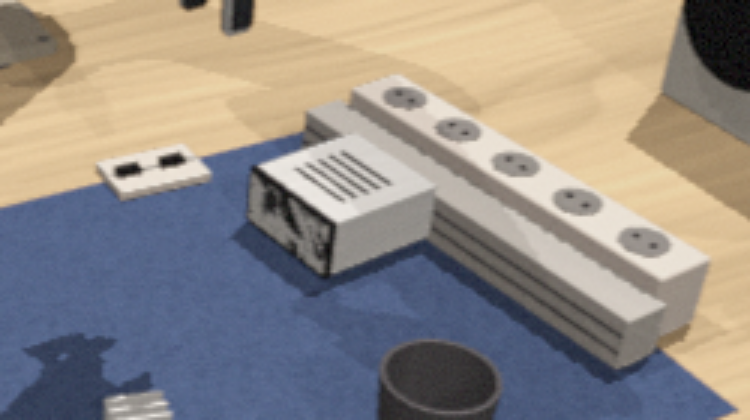

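View pics/endtop.png

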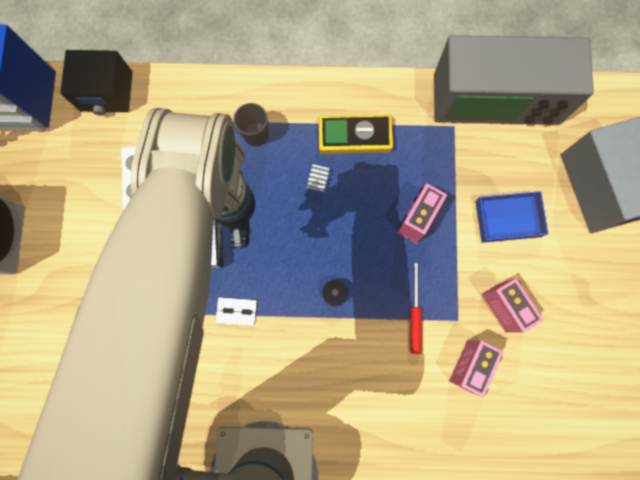

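The crop shows the case on its feet, slots up, back against the rail along the line (335,135)–(435,190). In the top view everything else is where it was. The gripper touches nothing, so I'm handing in.

```bash
python3 -c "
from workcell import manip; print(manip.hand_in())"
```

```text
the job is handed in; nothing more can be done
None
```

I tipped the silver case onto its four feet and pushed it until its back met the steel rail; the last measurement put it within about 1 mm and 0.5° of flush, with the other items where they were and the gripper clear, and the job is handed in.

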